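# Pry open the junction box with a screwdriver

### The arm

A 6-joint arm with a two-finger parallel gripper is mounted at the origin on a cart in front of the work surface, level with it; the furniture and walls round the work are solid. World frame = base frame: x ahead of the robot, y to its left, z up, the work surface at z = 0. Lengths are in m, angles in rad, forces in N, time in s.
With the tool pointing down it reaches from about 0.275 to 1 m from the base axis. Payload 8.4 kg.
Tool frame: the origin (TCP) lies on the centre line of the jaws, within the pads' length; the fingertips stand 22 mm ahead of it and the grasp point (between the pads) lies 3 mm ahead of it; z points along the fingers, y is the direction in which the jaws open and shut (so a half turn about z gives the same grasp; the last joint's range is limited). The gripper opens to 85 mm and grips with 20 to 120 N. Pads are 22 mm wide; open, the fingers measure 114 mm over their backs; the gripper's body (76 mm by 85 mm) begins 54 mm behind the grasp point. The pads swing forward as they close: fully open they stand 13 mm farther back than shut.
Start: joints at [-1.22, 0.353, 1.633, -0, 1.155, -0.002], TCP at [0.216, -0.587, 0.253] pointing down, gripper open.
Joint ranges: [-2.63, 2.63], [-0.92, 2.1], [0.06, 2.66], [-1.3, 4.44], [0, 2.69], [-3.02, 3.02]. Speed limits (rad/s): [2.22, 2.22, 2.79, 3.14, 3.14, 3.14].

### API

Orientations are given as a unit quaternion [w, x, y, z].
In Python, from station import r gives the robot as it stands. The module is installed in compiled form; this text tells all that it offers.
- The arm moves only by the tool step_arm, never from a script. Its argument "increments" is a list of rows, each an object with "delta_pos": the shift along the tool's x, y, z as a fraction of full scale, a list of three; "roll": the turn about the tool's z as a fraction of full scale; "jaw": the finger opening in mm, from 0 to 85.4. A call has 1 to 5 rows; each row shifts and turns the commanded pose from where the row before left it, along the tool's axes as they then stand; what a row does not reach is not made up. Full scale, the value 1, is 0.06 m for a shift and 0.1 rad for a turn. A row lasts 1/8 s, in which the tool goes at most 62.5 mm and 10.7 degrees, less where a joint would pass 70% of its speed; a pose out of reach is approached as far as the arm can. A call with a number of a shift or a turn outside -1 to 1 is refused whole. A call with a gripper value outside its range is refused whole. The fingers move at their own pace and stop on an object; the grip force is fixed at half the most. Time passes only in rows, so rows that do not move let the fingers close. It gives the time, the measured TCP pose, the force and the opening at its end, in the units of the state.
- r.get_state(): the state, without advancing time (a new reading comes with each control period).
- r.read_camera(name): name is "scene" or "top" or "wrist"; returns the picture (420x560x3 uint8, red, green, blue); there is no depth.
- r.camera_info(name): a dict with "mtx" (3x3 intrinsics, pixels), "cam_to_world" (4x4, takes a point from camera to world coordinates). Camera axes: x right, y down, z forward; pixel columns grow to the right and rows downward; lengths in m; the calibration is good to about 2 mm. A picture is of the moment at which its call begins: read the wrist's pose just before it. camera_info takes no time and is no camera call; for the wrist camera it gives the pose at the moment of the call.
- r.job_done(): hands the job in, once; it reports no verdict.
Trained networks look in the newest picture that a camera, given by its name, has taken for a name from the list of things; names that differ only in an ending like _2 or _b are one class to them, and where a whole thing is asked for, a point or a joint stands for the part that bears it (a point fixed in the world has none). Each returns a list of dicts, best first, with "confidence" (0 to 1); they miss things now and then, are a little off and sometimes report something else, mostly with a low value. They report only what shows in the picture. A call takes as long as a camera call.
- r.look_for(thing, camera): "xyz" ([x, y, z] in m, in world coordinates, good to about 4 mm: the middle of the surface that is visible of it).
The state is a dict: "time": time; "q": joint angles; "joint_velocities": joint speeds; "joint_efforts": joint torques, N m; "tcp_pos": TCP position; "tcp_rot": TCP orientation; "wrist_force": force on the tool from outside, world axes, zero at the start; "moment": the same for the moment, N m; "finger_gap": opening from 0.0 (shut) to 1.0 (fully open).
Only numpy, scipy, OpenCV 4.12 (cv2) and the standard library are available. Lean on these libraries where they do the work, as an engineer would, in place of code of your own. Each camera call takes 0.05 s, during which the arm holds its last target.

### The job

Pick up the screwdriver (not the wrench), slide its blade into the slot under the cover of the grey junction box and lever the hinged cover up until it stands at least half open (45 degrees or more), without touching the cover with the gripper itself. Then take the screwdriver out and lay it flat on the bench, setting it down rather than dropping it, and leave the cover standing open. Leave the wrench and the tape measure where they lie.

Things in the scene. Friction and masses are not known exactly. Their poses are not given: they have to be found in the camera images.
- screwdriver: Screwdriver with a thick red and black handle and a bare steel shaft, 198 mm long, 75 g, lying flat on the bench. Origin: mid-length on its underside. Its y axis runs along its length: handle from y = 0 to +99 mm (26 mm wide in x, 29 mm high; balance point near y = +40 mm), round shaft 6 mm in diameter from y = 0 to the tip at y = -99 mm, centre line 15 mm above the underside. z is up as it lies at the start.
- junction_box: Grey plastic junction box screwed to the bench (immovable), 100 mm deep (x) by 132 mm wide (y) by 66 mm high, 72 mm with the closed cover; open inside, with 4 mm walls and a terminal block up to 26 mm high at the back. Origin: centre of its underside; x points from the slotted front towards the hinge side, z up. Fixing ears reach 85 mm either side in y.
- pry_slot (a point): Centre of the opening of the pry slot in the outer face of the box's front wall, 56 mm above the bench. The slot is 50 mm wide (y) by 20 mm high: sill 46 mm above the bench, underside of the closed cover 66 mm (65 mm at least). Axes as the box: x points into the box, level. Behind the slot the box is empty for 60 mm at this height and right down past the sill.
- cover (a joint): Hinge angle of the flat grey cover (102 mm deep, 136 mm wide, 6 mm thick, 60 g), rad: 0 = closed, grows as the front edge rises, 1.75 = stop. It has no knob or grip. The hinge line is level, along the back top edge of the box, 100 mm behind the slot's face and 68 mm above the bench. A stiff hinge (0.06 N m): it stays at whatever angle it is left and takes 1 to 2 N at the blade to lift.
- wrench: Combination wrench, 173 mm long, flat chromed steel, lying on the bench across from the screwdriver, on the other side of the box's front: a bystander, not to be moved. Origin: mid-length on its underside, y along its length.
- tape_measure: Tape measure, 37 x 84 x 63 mm, standing on the bench to the left of the tools and box: a bystander, not to be moved. Origin: centre of its underside.

How it is judged:
On the way, in this order (a step that is already met when the one before it is completed fails the run):
1. the screwdriver, in the gripper, lifts the cover off the box (value of joint cover above 0.1 rad and contact force between screwdriver and cover above 0.2 N and contact force between the fingers and screwdriver above 1 N), for 0.1 s.
2. the cover is levered at least 40 degrees open (value of joint cover above 0.7 rad), for 0.1 s.
3. the screwdriver is brought down to the bench in the gripper (its underside within 40 mm of it) (height (world z) of screwdriver below 0.04 m and contact force between the fingers and screwdriver above 1 N), for 0.05 s.
At the end, for the whole second after the job is handed in: The cover stands at least 40 degrees (0.7 rad) open; the screwdriver lies flat (within 10 degrees) and at rest on the bench, clear of the box (value of joint cover above 0.7 rad and height (world z) of screwdriver below 0.04 m and angle between screwdriver's own y axis and vertical between 1.4 and 1.74 rad and contact force between screwdriver and junction_box below 0.1 N and linear speed of screwdriver below 0.02 m/s); the robot touches nothing.
It fails at once if the gripper or arm pushes on the cover (contact force between any of the fingers, the arm and cover above 1 N).
It fails at once if the wrench or the tape measure is moved more than 30 mm (distance of any of wrench, tape_measure from where it was at the start of the episode above 0.03 m).
It also fails if it takes over 48 s, if anything falls off the work surface, if the arm or the gripper's body presses on something with over 40 N, if the wrist force passes 120 N, or if a joint passes its speed limit or range.

## Working session

There is one attempt and no reset: what is moved stays moved. The work goes in short steps, Python scripts to look and compute and a tool call to move; the robot and the scene stay as the last step left them, time stands still between calls to the robot, and variables do not carry over. Pictures are saved under pics/ and viewed, and the job is handed in when it is done.

Besides the shell and the picture viewer there is one more tool, called after "Emit:" as name(argument=value, ...) on one line, values as JSON. step_arm: Moves the arm, as the interface text tells. Shift numbers are shares of 0.06 m and turn numbers shares of 0.1 rad, none past 1 either way. Its arguments: {"type":"object","properties":{"increments":{"type":"array"}},"required":["increments"]}

```bash
mkdir -p pics; ls
python3 - <<'E'
from station import r
import cv2
s=r.get_state(); print(s)
for c in ["scene","top","wrist"]:
    i=r.camera_info(c); im=r.read_camera(c); cv2.imwrite(f"pics/{c}0.png",im[:,:,::-1]); print(c,i)
    for t in (["screwdriver","junction_box","wrench","tape_measure","pry_slot"] if c!="wrist" else []):
        print(t,r.look_for(t,c)[:2])
print(r.get_state()["time"])
E
```

```text
pics
{'time': 0.0, 'q': array([-1.22036769e+00,  3.53624980e-01,  1.63417640e+00, -4.45628525e-05,
        1.15518911e+00, -2.39866822e-03]), 'joint_velocities': array([-0.00010438, -0.00035831,  0.00112516, -0.00057886,  0.00058922,
        0.00065335]), 'joint_efforts': array([-6.74150033e-04, -6.05266142e+01, -3.42068052e+01, -2.12743163e-05,
        9.38176032e-03,  8.10760184e-05]), 'tcp_pos': array([ 0.21579892, -0.58606672,  0.25255805]), 'tcp_rot': array([-6.84831765e-04,  9.84477604e-01,  1.75508853e-01, -1.41079449e-04]), 'wrist_force': array([-0.29299819,  0.69328338,  0.34436422]), 'moment': array([ 0.00780032,  0.01985206, -0.02716054]), 'finger_gap': 0.9978924742241534}
scene {'mtx': array([[504.74650096,   0.        , 284.46394959],
       [  0.        , 504.74650096, 204.50599638],
       [  0.        ,   0.        ,   1.        ]]), 'cam_to_world': array([[-0.8669972 , -0.22312474,  0.44556841,  0.09655718],
       [-0.49767675,  0.43288187, -0.75161901,  0.85179473],
       [-0.02517369, -0.87340061, -0.48635137,  0.59515064],
       [ 0.        ,  0.        ,  0.  
[... 1007 characters left out ...]
 [0.4989, 0.2918, 0.0542], 'confidence': 0.91}]
pry_slot [{'xyz': [0.6146, -0.1123, 0.0673], 'confidence': 0.61}, {'xyz': [0.4986, 0.2896, 0.0558], 'confidence': 0.31}]
wrist {'mtx': array([[334.67277831,   0.        , 279.14198377],
       [  0.        , 334.67277831, 205.3016619 ],
       [  0.        ,   0.        ,   1.        ]]), 'cam_to_world': array([[ 3.45830056e-01, -9.02140399e-01, -2.57961768e-01,
         2.81927143e-01],
       [-9.38297136e-01, -3.32574183e-01, -9.48308925e-02,
        -5.63249013e-01],
       [-2.40645077e-04,  2.74840161e-01, -9.61489900e-01,
         3.73876909e-01],
       [ 0.00000000e+00,  0.00000000e+00,  0.00000000e+00,
         1.00000000e+00]])}
0.65
```

View pics/scene0.png

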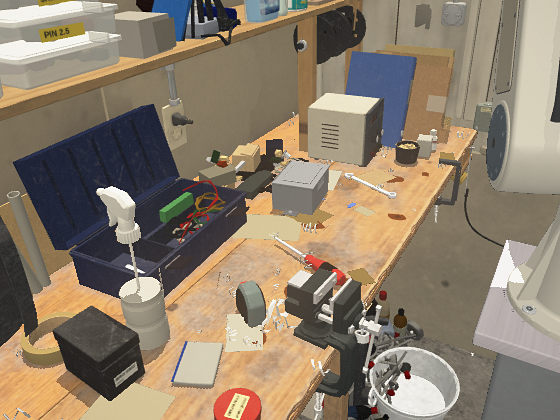

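View pics/top0.png

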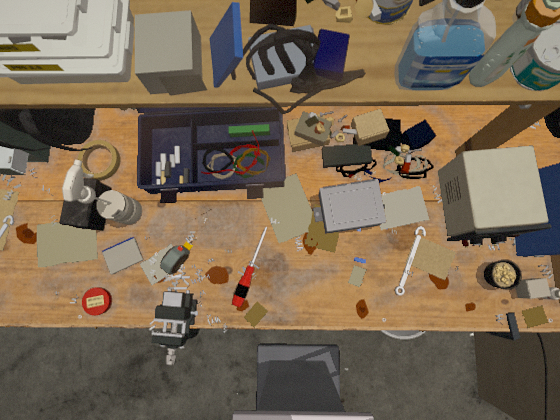

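The top view shows the screwdriver with its tip at about (265,229) and handle end at (239,304), and the box cover near (352,205). The wrench is on the right and the tape measure is at (175,258). I'll zoom in to measure them.

Run:
```python
import cv2
a=cv2.imread("pics/top0.png")
cv2.imwrite("pics/tz.png",cv2.resize(a[170:320,220:400],None,fx=4.4,fy=4,interpolation=cv2.INTER_CUBIC)[:, :800] if 0 else cv2.resize(a[170:320,220:400],None,fx=4,fy=4,interpolation=cv2.INTER_CUBIC))
b=cv2.imread("pics/scene0.png")
cv2.imwrite("pics/sz.png",cv2.resize(b[150:300,240:400],None,fx=4,fy=4,interpolation=cv2.INTER_CUBIC))
```

```text
(no output)
```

View pics/tz.png

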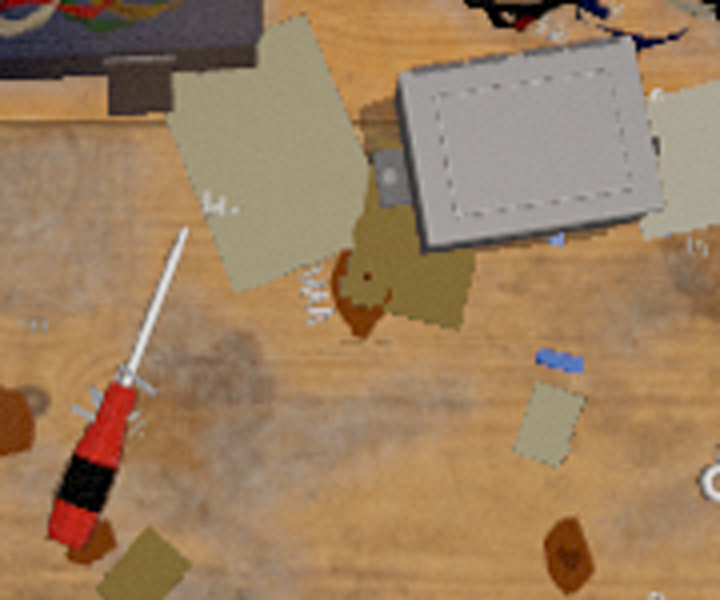

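View pics/sz.png

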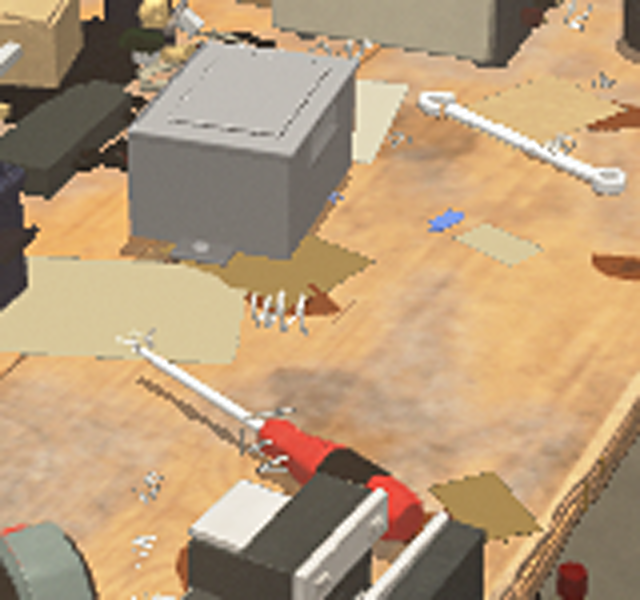

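```bash
cat > h.py <<'E'
import numpy as np
from station import r
def ray(cam,px,z):
    i=r.camera_info(cam); T=i["cam_to_world"]; d=T[:3,:3]@np.linalg.solve(i["mtx"],[px[0],px[1],1.]); o=T[:3,3]
    return o+d*(z-o[2])/d[2]
def proj(cam,P):
    i=r.camera_info(cam); T=i["cam_to_world"]; p=T[:3,:3].T@(np.array(P)-T[:3,3]); q=i["mtx"]@p; return q[:2]/q[2]
E
python3 - <<'E'
from h import *
t=lambda X,Y:(220+X/4-.375,170+Y/4-.375)
s=lambda X,Y:(240+X/4-.375,150+Y/4-.375)
for n,p in dict(a=(400,73),b=(628,40),c=(663,207),d=(425,246)).items(): print(n,ray("top",t(*p),.072))
for n,p in dict(a_bl=(205,43),b=(357,58),c=(290,152),d=(131,133)).items(): print("sc",n,ray("scene",s(*p),.072))
print("tip",ray("top",t(186,229),.015),"hs",ray("top",t(124,382),.015),"he",ray("top",t(68,545),.015))
print("sc tip",ray("scene",s(138,345),.015),"hs",ray("scene",s(258,426),.015))
print("slot sc",ray("scene",s(325,143),.056))
E
```

```text
a [ 0.65659518 -0.03920282  0.072     ]
b [ 0.67587419 -0.16933803  0.072     ]
c [ 0.57947393 -0.18551336  0.072     ]
d [ 0.55708467 -0.0521604   0.072     ]
sc a_bl [ 0.67549824 -0.1628505   0.072     ]
sc b [ 0.58027717 -0.18532974  0.072     ]
sc c [ 0.55923404 -0.05340388  0.072     ]
sc d [ 0.65188765 -0.03302066  0.072     ]
tip [0.57400707 0.08596397 0.015     ] hs [0.48262793 0.12156759 0.015     ] he [0.38831246 0.15245944 0.015     ]
sc tip [0.57933311 0.08431038 0.015     ] hs [0.48789558 0.12065064 0.015     ]
slot sc [ 0.5603782  -0.10068301  0.056     ]
```

Emit:
step_arm(increments=[{"delta_pos": [0.5,-0.62,0],"roll": 0,"jaw": 85},{"delta_pos": [0.5,-0.62,0],"roll": 0,"jaw": 85},{"delta_pos": [0.5,-0.62,0],"roll": 0,"jaw": 85},{"delta_pos": [0.5,-0.62,0],"roll": 0,"jaw": 85},{"delta_pos": [0.5,-0.62,0],"roll": 0,"jaw": 85}])

```text
time: 1.27
tcp_pos: [0.2928, -0.3588, 0.2535]
tcp_rot: [0.0, 0.985, 0.175, 0.0]
wrist_force: [0.5, -0.4, -0.3]
finger_gap: 0.991
```

Emit:
step_arm(increments=[{"delta_pos": [0.5,-0.62,0],"roll": 0,"jaw": 85},{"delta_pos": [0.5,-0.62,0],"roll": 0,"jaw": 85},{"delta_pos": [0.5,-0.62,0],"roll": 0,"jaw": 85},{"delta_pos": [0.5,-0.62,0],"roll": 0,"jaw": 85},{"delta_pos": [0.5,-0.62,0],"roll": 0,"jaw": 85}])

```text
time: 1.9
tcp_pos: [0.3694, -0.1324, 0.2536]
tcp_rot: [0.0, 0.985, 0.175, 0.0]
wrist_force: [0.1, -1.1, -0.1]
finger_gap: 0.996
```

Emit:
step_arm(increments=[{"delta_pos": [0.5,-0.62,0],"roll": 0,"jaw": 85},{"delta_pos": [0.5,-0.62,0],"roll": 0,"jaw": 85},{"delta_pos": [0.5,-0.62,0],"roll": 0,"jaw": 85},{"delta_pos": [0.5,-0.62,0],"roll": 0,"jaw": 60},{"delta_pos": [0.5,-0.62,0],"roll": 0,"jaw": 60}])

```text
time: 2.52
tcp_pos: [0.4459, 0.0943, 0.2536]
tcp_rot: [0.0, 0.984, 0.176, 0.0]
wrist_force: [-0.6, -0.6, 0.3]
finger_gap: 0.701
```

Emit:
step_arm(increments=[{"delta_pos": [0,0,0],"roll": 1,"jaw": 60},{"delta_pos": [0,0,0],"roll": 1,"jaw": 60},{"delta_pos": [0,0,0],"roll": 1,"jaw": 60},{"delta_pos": [0,0,0],"roll": 1,"jaw": 60},{"delta_pos": [0,0,0],"roll": 1,"jaw": 60}])

```text
time: 3.15
tcp_pos: [0.4455, 0.0926, 0.2534]
tcp_rot: [-0.0, 0.997, -0.075, 0.0]
wrist_force: [-0.3, 0.2, 0.2]
finger_gap: 0.703
```

Emit:
step_arm(increments=[{"delta_pos": [0,0,0],"roll": 1,"jaw": 60},{"delta_pos": [0,0,0],"roll": 1,"jaw": 60},{"delta_pos": [0,0,0],"roll": 0,"jaw": 60},{"delta_pos": [0,0,0],"roll": 0,"jaw": 60}])

```text
time: 3.65
tcp_pos: [0.4454, 0.0926, 0.2533]
tcp_rot: [-0.0, 0.985, -0.172, 0.0]
wrist_force: [0.6, 0.5, 0.0]
finger_gap: 0.705
```

```bash
cat >> h.py <<'E'
import cv2
from scipy.spatial.transform import Rotation as Ro
def st():
    s=r.get_state(); R=Ro.from_quat(s["tcp_rot"],scalar_first=True).as_matrix()
    print("t",round(s["time"],2),"tcp",s["tcp_pos"].round(4),"xyaw",round(float(np.arctan2(R[1,0],R[0,0])),4),"z",R[:,2].round(3),"gap",round(s["finger_gap"]*85.4,1),"F",s["wrist_force"].round(2),"M",s["moment"].round(2),"q",s["q"].round(2)); return s,R
def snap(c,n):
    im=r.read_camera(c); cv2.imwrite(f"pics/{n}.png",im[:,:,::-1]); return im
E
python3 -c "
from h import *
st(); snap('wrist','w1')
for p in [(.574,.086,.015),(.485,.121,.015),(.39,.154,.015)]: print(proj('wrist',p))
"
```

```text
t 3.65 tcp [0.4454 0.0926 0.2533] xyaw -0.345 z [ 0.  0. -1.] gap 60.2 F [0.57 0.53 0.04] M [-0.02 -0.    0.02] q [0.2  0.08 1.98 0.   1.08 2.12]
[240.89228214  54.11906233]
[241.05663489 151.43504027]
[244.73744991 239.45176111]
```

View pics/w1.png

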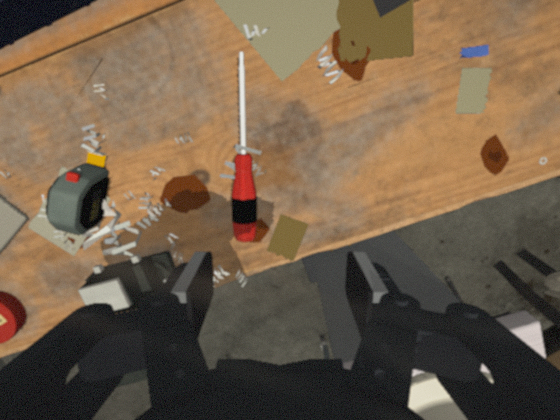

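```bash
python3 -c "
from h import *
for z in (0,.05,.1): print(ray('top',(196,292),z),ray('top',(163,292),z),ray('wrist',(175,252),z),ray('scene',(335,268),z))
for p in [(.45,.19,.02),(.44,.13,.02)]: print(proj('top',p))
"
```

```text
[0.41885455 0.25263311 0.        ] [0.41828005 0.33210262 0.        ] [0.39830606 0.24298116 0.        ] [0.42527009 0.10927976 0.        ]
[0.4203783 0.2406543 0.05     ] [0.4198339  0.31596159 0.05      ] [0.41345309 0.21959942 0.05      ] [0.39765415 0.17166018 0.05      ]
[0.42190205 0.22867548 0.1       ] [0.42138774 0.29982056 0.1       ] [0.42860012 0.19621768 0.1       ] [0.37003821 0.23404061 0.1       ]
[221.04392114 278.90988542]
[246.45849827 283.41267131]
```

Emit:
step_arm(increments=[{"delta_pos": [0,-0.67,0.8],"roll": 0,"jaw": 60},{"delta_pos": [0,0,0.8],"roll": 0,"jaw": 60},{"delta_pos": [0,0,0.7],"roll": 0,"jaw": 60},{"delta_pos": [0,0,0],"roll": 0,"jaw": 60},{"delta_pos": [0,0,0],"roll": 0,"jaw": 60}])

```text
time: 4.32
tcp_pos: [0.4599, 0.1305, 0.1166]
tcp_rot: [-0.0, 0.985, -0.173, 0.001]
wrist_force: [0.1, 0.2, 0.8]
finger_gap: 0.706
```

```bash
python3 -c "
from h import *
st(); snap('wrist','w2')
for p in [(.574,.086,.015),(.485,.121,.015),(.39,.154,.015)]: print(proj('wrist',p))
"
```

```text
t 4.33 tcp [0.4599 0.1305 0.1166] xyaw -0.3468 z [ 0.001  0.    -1.   ] gap 60.3 F [0.13 0.19 0.75] M [ 0.01 -0.04 -0.06] q [0.27 0.32 2.06 0.   0.77 2.19]
[283.99140465  20.27790786]
[279.46570487 177.64943349]
[281.0636499  308.24229501]
```

View pics/w2.png

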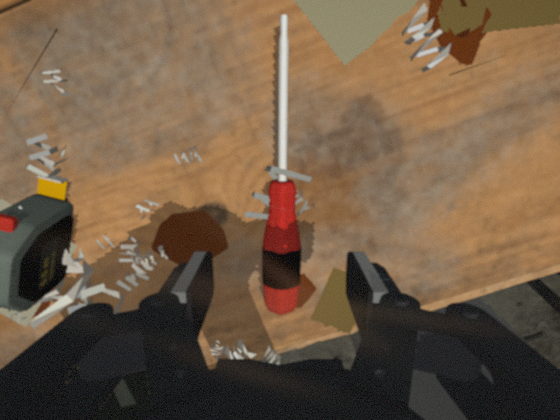

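```bash
python3 -c "
from h import *
t=ray('wrist',(284,17),.015);j=ray('wrist',(283,182),.015);e=ray('wrist',(281.5,312),.015);b0=ray('wrist',(281.5,250),.025)
print(t,j,e,b0);print(np.arctan2(*(t-e)[1::-1]),np.linalg.norm(t-e))
s,R=st();u=(t-e)/np.linalg.norm(t-e);m=(t+e)/2
g=m-.036*u; g[2]=.023
print(m,g,R.T@(g-s['tcp_pos'])/.06)
"
```

```text
[0.57565332 0.08540472 0.015     ] [0.48136587 0.11976213 0.015     ] [0.38682341 0.15478907 0.015     ] [0.43889105 0.13614661 0.025     ]
-0.3521295097932517 0.20117385986539116
t 4.38 tcp [0.4603 0.1306 0.117 ] xyaw -0.347 z [ 0.002  0.001 -1.   ] gap 59.8 F [0.05 0.1  0.78] M [-0.04 -0.01  0.03] q [0.27 0.32 2.06 0.   0.77 2.19]
[0.48123837 0.12009689 0.015     ] [0.44744731 0.1325132  0.023     ] [-0.2154775   0.04559453  1.56673133]
```

Emit:
step_arm(increments=[{"delta_pos": [-0.21,0.05,0.6],"roll": 0,"jaw": 60},{"delta_pos": [0,0,0.6],"roll": 0,"jaw": 60},{"delta_pos": [0,0,0.36],"roll": 0,"jaw": 60},{"delta_pos": [0,0,0],"roll": 0,"jaw": 60},{"delta_pos": [0,0,0],"roll": 0,"jaw": 60}])

```text
time: 5.0
tcp_pos: [0.4475, 0.1321, 0.0233]
tcp_rot: [-0.001, 0.985, -0.173, 0.001]
wrist_force: [0.4, 0.5, 0.1]
finger_gap: 0.704
```

Emit:
step_arm(increments=[{"delta_pos": [0,0,0],"roll": 0,"jaw": 10},{"delta_pos": [0,0,0],"roll": 0,"jaw": 10},{"delta_pos": [0,0,0],"roll": 0,"jaw": 10},{"delta_pos": [0,0,0],"roll": 0,"jaw": 10},{"delta_pos": [0,0,0],"roll": 0,"jaw": 10}])

```text
time: 5.62
tcp_pos: [0.447, 0.132, 0.0229]
tcp_rot: [-0.0, 0.985, -0.173, 0.001]
wrist_force: [-2.0, -0.4, 11.6]
finger_gap: 0.299
```

```bash
python3 -c "
from h import *
st(); snap('wrist','w3')
"
```

```text
t 5.62 tcp [0.447  0.132  0.0229] xyaw -0.3473 z [ 0.002  0.001 -1.   ] gap 25.6 F [-2.02 -0.38 11.58] M [-0.14  0.25 -0.07] q [0.28 0.48 2.12 0.   0.54 2.2 ]
```

View pics/w3.png

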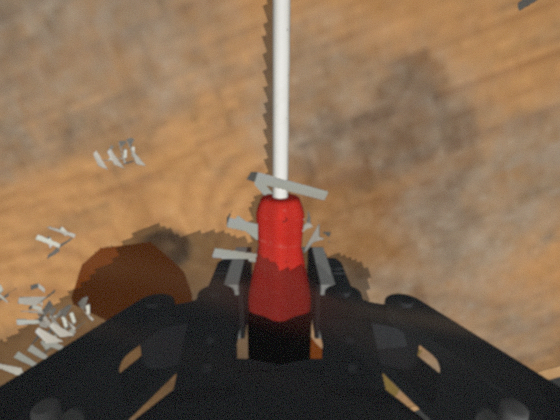

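The jaws stopped at 25.6 mm on the handle, with the shaft pointing straight ahead at column 281. Next I lift, then turn towards the box.

Emit:
step_arm(increments=[{"delta_pos": [0,0,-0.3],"roll": 0,"jaw": 10},{"delta_pos": [0,0,-0.6],"roll": 0,"jaw": 10},{"delta_pos": [0,0,-0.7],"roll": 0,"jaw": 10},{"delta_pos": [0,0,-0.6],"roll": 0,"jaw": 10},{"delta_pos": [0,0,0],"roll": 0,"jaw": 10}])

```text
time: 6.3
tcp_pos: [0.4479, 0.1323, 0.1565]
tcp_rot: [-0.001, 0.985, -0.173, 0.003]
wrist_force: [-0.1, 0.0, -1.6]
finger_gap: 0.3
```

```bash
python3 -c "
from h import *
s,R=st(); snap('wrist','w4'); snap('scene','s4')
p=s['tcp_pos']+np.array([0,0,-.008])
for d in (.135,.036): print(proj('wrist',p+R[:,0]*d),proj('scene',p+R[:,0]*d))
"
```

```text
t 6.3 tcp [0.4479 0.1323 0.1565] xyaw -0.3472 z [ 0.005  0.002 -1.   ] gap 25.7 F [-0.09  0.   -1.6 ] M [ 0.03 -0.06 -0.01] q [0.28 0.23 2.06 0.   0.85 2.2 ]
[ 273.58260635 -114.80781374] [273.16473784 180.15203647]
[274.68528304 197.96022652] [306.75263296 197.64343673]
```

View pics/w4.png

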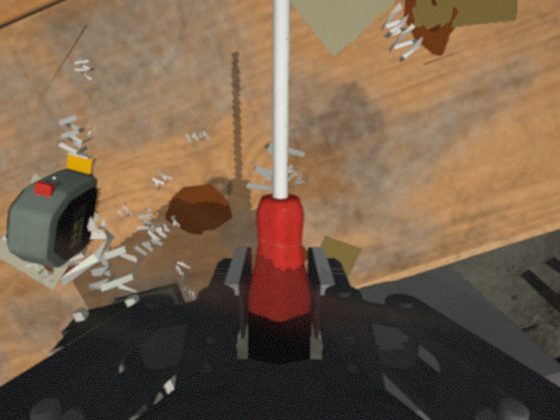

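View pics/s4.png

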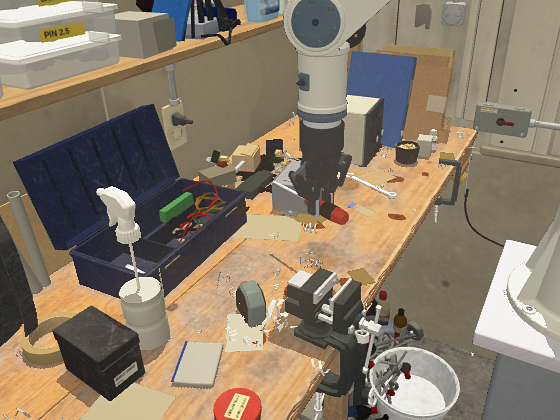

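Emit:
step_arm(increments=[{"delta_pos": [0,0,0],"roll": -1,"jaw": 10},{"delta_pos": [0,0,0],"roll": -1,"jaw": 10},{"delta_pos": [0,0,0],"roll": -1,"jaw": 10},{"delta_pos": [0,0,0],"roll": -1,"jaw": 10},{"delta_pos": [0,0,0],"roll": -1,"jaw": 10}])

```text
time: 7.02
tcp_pos: [0.4451, 0.1315, 0.1522]
tcp_rot: [0.0, 0.997, 0.078, -0.001]
wrist_force: [0.1, 0.1, -1.1]
finger_gap: 0.301
```

Emit:
step_arm(increments=[{"delta_pos": [-0.4,0.7,0],"roll": 0,"jaw": 10},{"delta_pos": [-0.4,0.7,0],"roll": 0,"jaw": 10},{"delta_pos": [-0.4,0.7,0],"roll": 0,"jaw": 10},{"delta_pos": [-0.4,0.7,0],"roll": 0,"jaw": 10},{"delta_pos": [0,0.8,0],"roll": 0,"jaw": 10}])

```text
time: 7.65
tcp_pos: [0.3814, -0.097, 0.1524]
tcp_rot: [-0.001, 0.997, 0.076, -0.002]
wrist_force: [1.1, -0.8, -0.5]
finger_gap: 0.297
```

Emit:
step_arm(increments=[{"delta_pos": [0,0.83,0],"roll": 0,"jaw": 10},{"delta_pos": [0,0,0],"roll": 0,"jaw": 10},{"delta_pos": [0,0,0],"roll": 0,"jaw": 10}])

```text
time: 8.02
tcp_pos: [0.3906, -0.1451, 0.1526]
tcp_rot: [-0.001, 0.997, 0.076, -0.001]
wrist_force: [0.2, 0.5, -0.7]
finger_gap: 0.301
```

```bash
python3 -c "
from h import *
s,R=st(); snap('wrist','w5'); snap('scene','s5');snap('top','t5')
p=s['tcp_pos']+np.array([0,0,-.008])
for d in (.135,.036): print(proj('wrist',p+R[:,0]*d),proj('scene',p+R[:,0]*d),proj('top',p+R[:,0]*d))
b=cv2.imread('pics/s5.png');cv2.imwrite('pics/s5z.png',cv2.resize(b[120:260,240:400],None,fx=4,fy=4,interpolation=cv2.INTER_CUBIC))
"
```

```text
t 8.03 tcp [ 0.3906 -0.1451  0.1526] xyaw 0.1517 z [-0.003  0.001 -1.   ] gap 25.7 F [ 0.25  0.5  -0.7 ] M [-0.01 -0.04  0.07] q [-0.36  0.17  2.15  0.    0.82  1.06]
[279.22878403 -99.51938904] [340.36355407 149.66059381] [364.67314596 242.94068802]
[278.5192694  200.18823386] [383.91563394 154.9361733 ] [373.66400453 291.81523015]
```

View pics/w5.png

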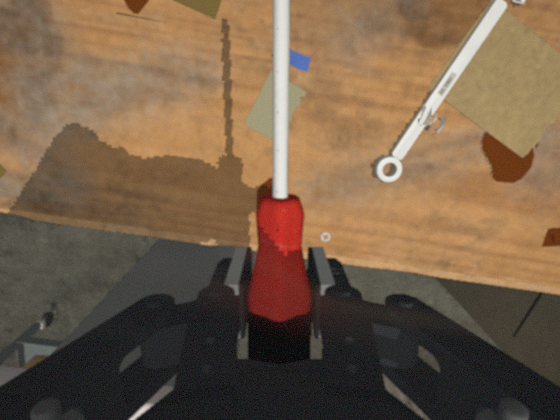

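View pics/s5z.png

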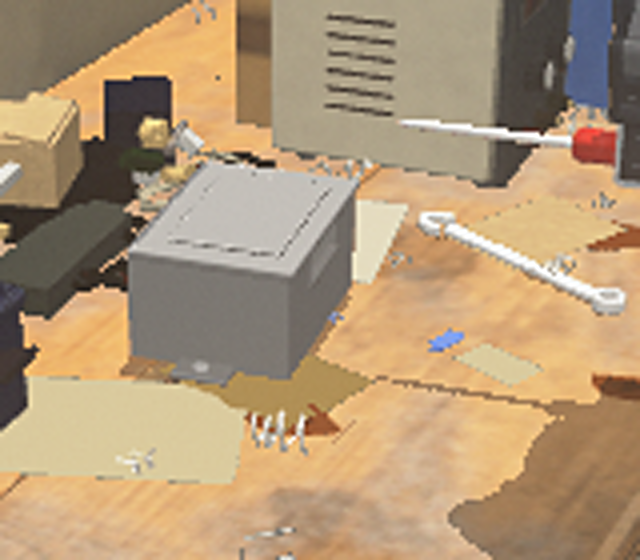

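View pics/t5.png

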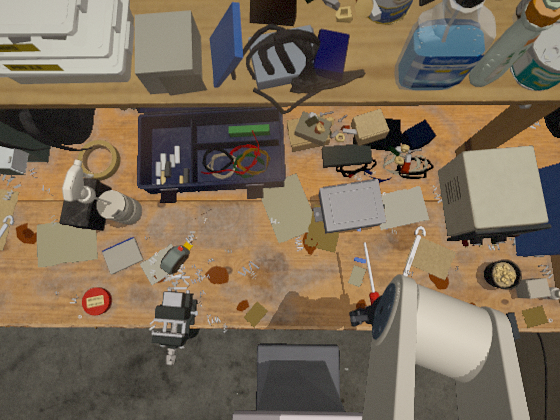

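```bash
python3 -c "
from h import *
b=cv2.imread('pics/s5.png')[135:245,260:340]
k=7
b=cv2.resize(b,None,fx=k,fy=k/1.4*1.0,interpolation=cv2.INTER_CUBIC) if 0 else cv2.resize(b[:85],None,fx=k,fy=k,interpolation=cv2.INTER_CUBIC)
def d(p,c): 
    u=(proj('scene',p)-[260,135]+.5)*k-.5; cv2.circle(b,tuple(int(round(v)) for v in u),3,c,-1)
C=np.array([.617,-.111]);a=.157;X=np.array([np.cos(a),np.sin(a)]);Y=np.array([-X[1],X[0]])
for y in (-.025,.025):
  for z in (.046,.065): d((*(C-.05*X+y*Y),z),(0,0,255))
for x in (-.051,.051):
  for y in (-.068,.068): d((*(C+x*X+y*Y),.072),(0,255,0))
cv2.imwrite('pics/slot.png',b)
"
```

```text
(no output)
```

View pics/slot.png

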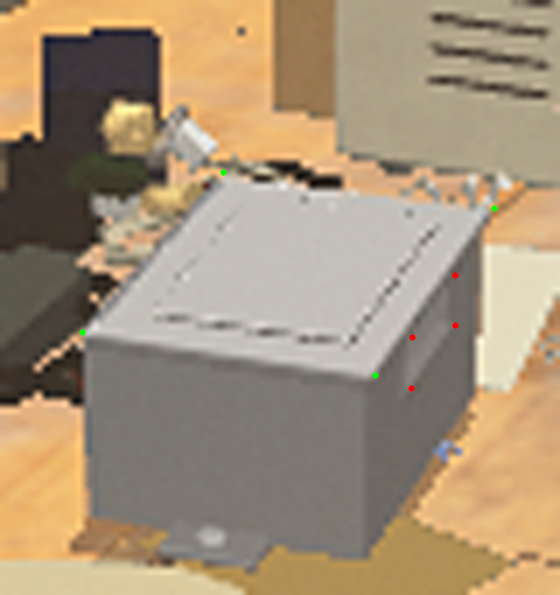

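The box model's projected corners land on the picture within about 1 px. The tip is where predicted, at (340,150) in the scene view. I'll lower to slot height and check before inserting.

Emit:
step_arm(increments=[{"delta_pos": [0,0,0.6],"roll": 0,"jaw": 10},{"delta_pos": [0,0,0.6],"roll": 0,"jaw": 10},{"delta_pos": [0.2,0,0.28],"roll": 0,"jaw": 10},{"delta_pos": [0,0,0],"roll": 0,"jaw": 10},{"delta_pos": [0,0,0],"roll": 0,"jaw": 10}])

```text
time: 8.8
tcp_pos: [0.4036, -0.1432, 0.0654]
tcp_rot: [-0.0, 0.997, 0.077, 0.0]
wrist_force: [0.1, 0.2, -1.1]
finger_gap: 0.297
```

```bash
python3 -c "
from h import *
s,R=st(); snap('wrist','w6'); snap('scene','s6')
p=s['tcp_pos']+np.array([0,0,-.008])
for d in (.135,.036): print((proj('scene',p+R[:,0]*d)-[260,135])*7)
print(R.T@(np.array([.5676,-.119,.064])-s['tcp_pos']))
b=cv2.imread('pics/s6.png')[135:220,260:370]
cv2.imwrite('pics/s6z.png',cv2.resize(b,None,fx=7,fy=7,interpolation=cv2.INTER_CUBIC))
"
```

```text
t 8.8 tcp [ 0.4036 -0.1432  0.0654] xyaw 0.1539 z [ 0.  0. -1.] gap 25.3 F [ 0.09  0.18 -1.1 ] M [-0.02  0.01  0.01] q [-0.34  0.35  2.19  0.    0.6   1.07]
[517.27933681 336.91589853]
[808.76752324 379.318378  ]
[0.16576882 0.00123764 0.001448  ]
```

View pics/w6.png

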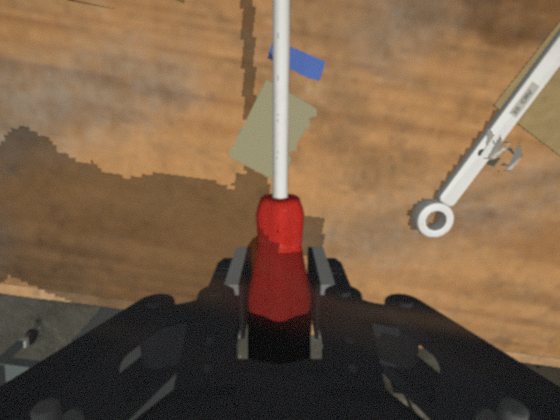

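View pics/s6z.png

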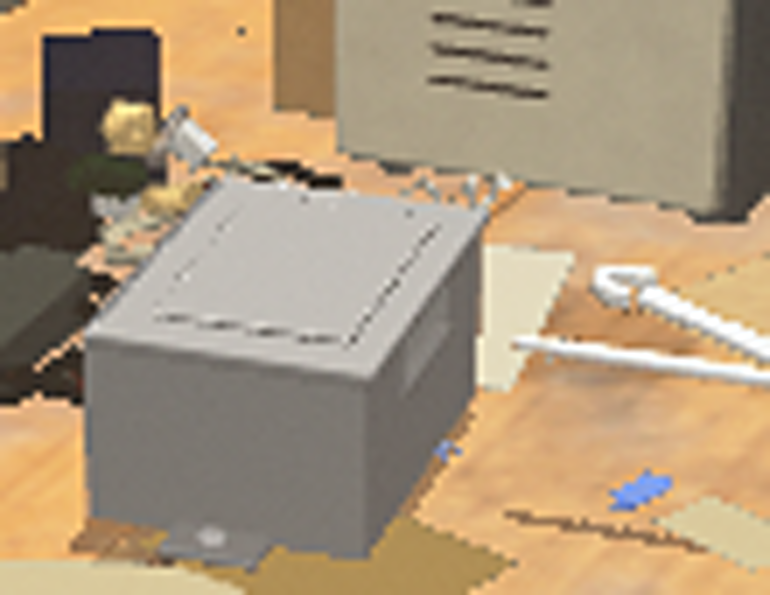

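Emit:
step_arm(increments=[{"delta_pos": [0.3,0.02,0.03],"roll": 0,"jaw": 10},{"delta_pos": [0.3,0,0],"roll": 0,"jaw": 10},{"delta_pos": [0.15,0,0],"roll": 0,"jaw": 10},{"delta_pos": [0,0,0],"roll": 0,"jaw": 10}])

```text
time: 9.4
tcp_pos: [0.4492, -0.1379, 0.0631]
tcp_rot: [0.0, 0.997, 0.077, 0.0]
wrist_force: [1.0, 0.5, -1.1]
finger_gap: 0.298
```

```bash
python3 -c "
from h import *
s,R=st(); snap('wrist','w7'); snap('scene','s7')
b=cv2.imread('pics/s7.png')[135:220,260:370]
b=cv2.resize(b,None,fx=7,fy=7,interpolation=cv2.INTER_CUBIC)
w=cv2.imread('pics/w7.png')
cv2.imwrite('pics/s7z.png',np.vstack([b[150:450],cv2.resize(w[:200,140:420],(770,290*1))]))
"
```

```text
t 9.4 tcp [ 0.4492 -0.1379  0.0631] xyaw 0.1535 z [ 0. -0. -1.] gap 25.4 F [ 1.03  0.5  -1.14] M [-0.02 -0.03  0.01] q [-0.3   0.4   2.1  -0.    0.64  1.12]
```

View pics/s7z.png

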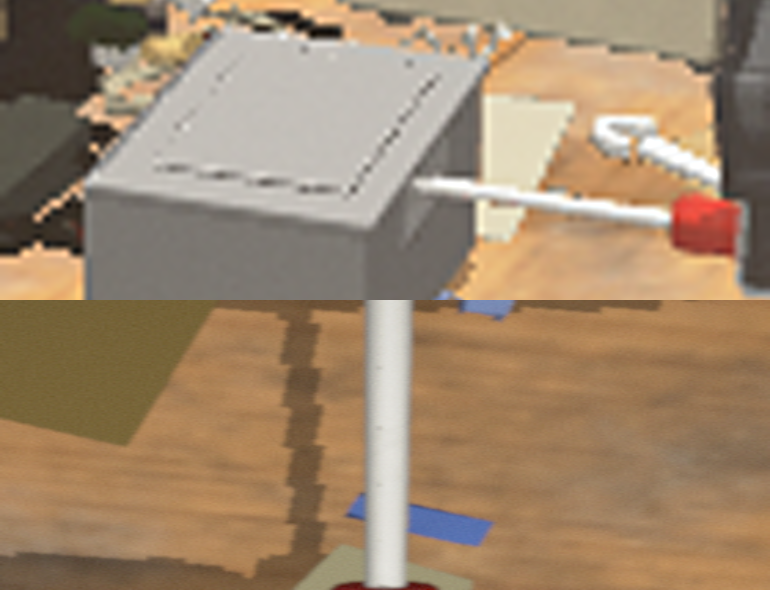

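The blade is entering the slot with no contact force, so I'll go deeper.

Emit:
step_arm(increments=[{"delta_pos": [0.25,0,0],"roll": 0,"jaw": 10},{"delta_pos": [0.25,0,0],"roll": 0,"jaw": 10},{"delta_pos": [0,0,0],"roll": 0,"jaw": 10}])

```text
time: 9.88
tcp_pos: [0.4798, -0.1335, 0.0634]
tcp_rot: [0.0, 0.997, 0.077, 0.001]
wrist_force: [-0.4, 0.3, -1.5]
finger_gap: 0.304
```

Emit:
step_arm(increments=[{"delta_pos": [0,0,-0.15],"roll": 0,"jaw": 10},{"delta_pos": [0,0,-0.15],"roll": 0,"jaw": 10},{"delta_pos": [0,0,-0.15],"roll": 0,"jaw": 10},{"delta_pos": [0,0,0],"roll": 0,"jaw": 10}])

```text
time: 10.38
tcp_pos: [0.4783, -0.1336, 0.0912]
tcp_rot: [0.0, 0.997, 0.076, 0.001]
wrist_force: [-0.2, 0.3, -1.6]
finger_gap: 0.302
```

```bash
python3 -c "
from h import *
s,R=st(); snap('wrist','w8'); snap('scene','s8')
b=cv2.imread('pics/s8.png')[135:220,260:370]
b=cv2.resize(b,None,fx=7,fy=7,interpolation=cv2.INTER_CUBIC)
cv2.imwrite('pics/s8z.png',b)
"
```

```text
t 10.38 tcp [ 0.4783 -0.1336  0.0912] xyaw 0.1526 z [ 0.001 -0.    -1.   ] gap 25.8 F [-0.21  0.3  -1.62] M [-0.02  0.06 -0.01] q [-0.28  0.38  2.03 -0.    0.72  1.14]
```

View pics/s8z.png

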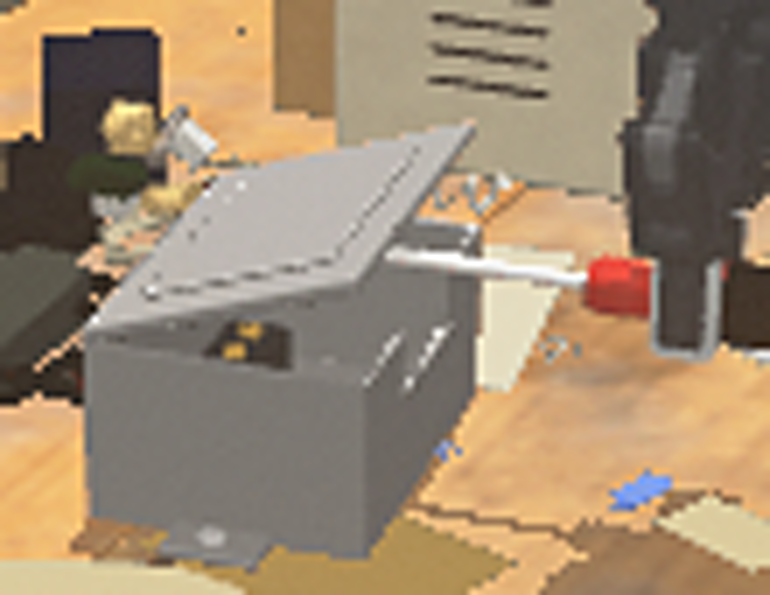

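The cover is lifting. I'll keep going up, then push forward.

Emit:
step_arm(increments=[{"delta_pos": [0,0,-0.2],"roll": 0,"jaw": 10},{"delta_pos": [0,0,-0.2],"roll": 0,"jaw": 10},{"delta_pos": [0,0,-0.2],"roll": 0,"jaw": 10},{"delta_pos": [0,0,-0.2],"roll": 0,"jaw": 10},{"delta_pos": [0,0,0],"roll": 0,"jaw": 10}])

```text
time: 11.1
tcp_pos: [0.4788, -0.1337, 0.1395]
tcp_rot: [0.0, 0.997, 0.076, 0.001]
wrist_force: [0.6, 0.3, -1.1]
finger_gap: 0.304
```

```bash
python3 -c "
from h import *
s,R=st(); snap('wrist','w9'); snap('scene','s9')
b=cv2.imread('pics/s9.png')[115:220,260:370]
b=cv2.resize(b,None,fx=5.5,fy=5.5,interpolation=cv2.INTER_CUBIC)
cv2.imwrite('pics/s9z.png',b)
"
```

```text
t 11.1 tcp [ 0.4788 -0.1337  0.1395] xyaw 0.1528 z [ 0.003 -0.001 -1.   ] gap 25.9 F [ 0.62  0.32 -1.12] M [ 0.04 -0.05 -0.  ] q [-0.28  0.3   2.    0.    0.83  1.14]
```

View pics/s9z.png

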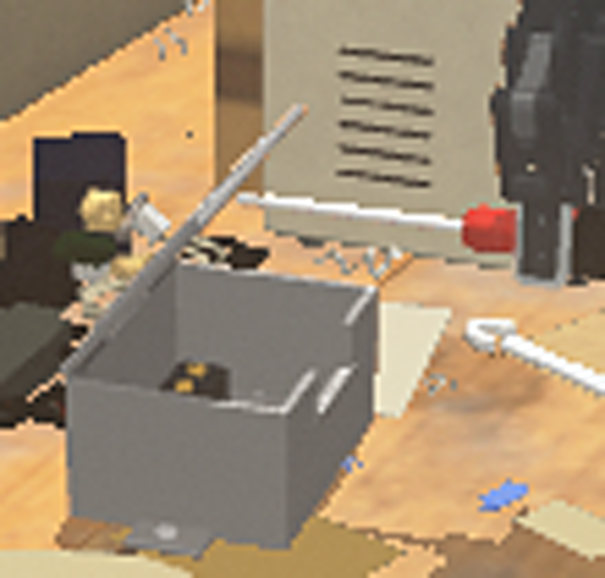

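View pics/w9.png

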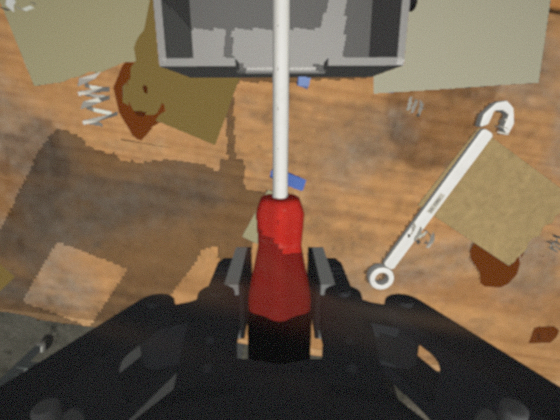

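The cover is now at about 50°. I'll push forward a little more for margin.

Emit:
step_arm(increments=[{"delta_pos": [0.15,0,-0.05],"roll": 0,"jaw": 10},{"delta_pos": [0.15,0,-0.05],"roll": 0,"jaw": 10},{"delta_pos": [0.1,0,0],"roll": 0,"jaw": 10},{"delta_pos": [0,0,0],"roll": 0,"jaw": 10}])

```text
time: 11.7
tcp_pos: [0.5024, -0.1297, 0.1441]
tcp_rot: [0.0, 0.997, 0.077, 0.0]
wrist_force: [-0.5, -0.7, -1.7]
finger_gap: 0.303
```

Emit:
step_arm(increments=[{"delta_pos": [-0.2,0,0.1],"roll": 0,"jaw": 10},{"delta_pos": [-0.5,0,0],"roll": 0,"jaw": 10},{"delta_pos": [-0.7,0,0],"roll": 0,"jaw": 10},{"delta_pos": [-0.4,0,0],"roll": 0,"jaw": 10},{"delta_pos": [0,0,0],"roll": 0,"jaw": 10}])

```text
time: 12.32
tcp_pos: [0.3924, -0.1461, 0.1377]
tcp_rot: [-0.0, 0.997, 0.076, -0.001]
wrist_force: [0.9, -0.7, -0.7]
finger_gap: 0.303
```

```bash
python3 -c "
from h import *
s,R=st(); snap('wrist','w10'); snap('scene','s10')
b=cv2.imread('pics/s10.png')[105:220,260:400]
b=cv2.resize(b,None,fx=5,fy=5,interpolation=cv2.INTER_CUBIC)
cv2.imwrite('pics/s10z.png',b)
p=s['tcp_pos']+np.array([0,0,-.009])
for d in (.135,.036): print((proj('scene',p+R[:,0]*d)-[260,105])*5)
"
```

```text
t 12.32 tcp [ 0.3924 -0.1461  0.1377] xyaw 0.1515 z [-0.002  0.001 -1.   ] gap 25.9 F [ 0.89 -0.7  -0.72] M [ 0.   -0.03 -0.  ] q [-0.36  0.2   2.16 -0.    0.78  1.06]
[398.20394158 253.73397676]
[614.04459386 280.98350464]
```

View pics/s10z.png

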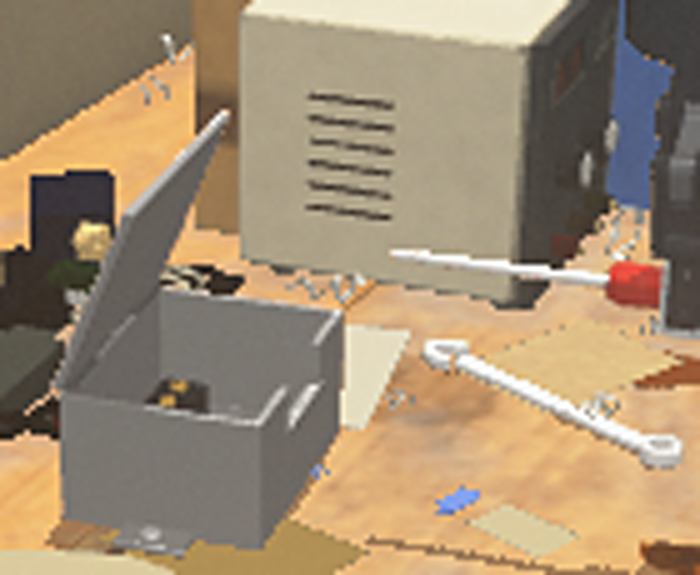

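The cover stands at about 65–70° and the blade is clear. Next I move to open bench and lay the screwdriver down.

Emit:
step_arm(increments=[{"delta_pos": [0,-0.7,0],"roll": 0,"jaw": 10},{"delta_pos": [0,-0.7,0],"roll": 0,"jaw": 10},{"delta_pos": [0,-0.7,0],"roll": 0,"jaw": 10},{"delta_pos": [0.3,-0.7,0],"roll": 0,"jaw": 10},{"delta_pos": [0.5,-0.6,0],"roll": 0,"jaw": 10}])

```text
time: 13.05
tcp_pos: [0.4119, 0.0647, 0.1383]
tcp_rot: [-0.0, 0.997, 0.077, 0.0]
wrist_force: [1.0, -0.4, -0.9]
finger_gap: 0.301
```

Emit:
step_arm(increments=[{"delta_pos": [0.6,-0.53,0],"roll": 0,"jaw": 10},{"delta_pos": [0,0,0.5],"roll": 0,"jaw": 10},{"delta_pos": [0,0,0.5],"roll": 0,"jaw": 10},{"delta_pos": [0,0,0.4],"roll": 0,"jaw": 10},{"delta_pos": [0,0,0],"roll": 0,"jaw": 10}])

```text
time: 13.68
tcp_pos: [0.4416, 0.0999, 0.0527]
tcp_rot: [0.0, 0.997, 0.077, -0.001]
wrist_force: [0.2, -1.3, -0.4]
finger_gap: 0.297
```

```bash
python3 -c "
from h import *
s,R=st(); snap('wrist','w11'); snap('scene','s11')
b=cv2.imread('pics/s11.png')[130:290,240:400]
b=cv2.resize(b,None,fx=3.7,fy=3.7,interpolation=cv2.INTER_CUBIC)
cv2.imwrite('pics/s11z.png',b)
"
```

```text
t 13.68 tcp [0.4416 0.0999 0.0527] xyaw 0.1534 z [-0.003 -0.001 -1.   ] gap 25.4 F [ 0.15 -1.33 -0.42] M [-0.02 -0.03  0.  ] q [0.22 0.41 2.14 0.   0.6  1.64]
```

View pics/s11z.png

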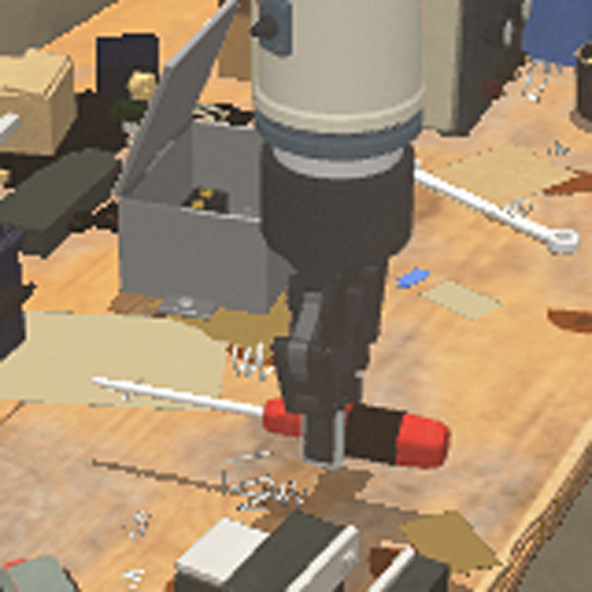

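View pics/w11.png

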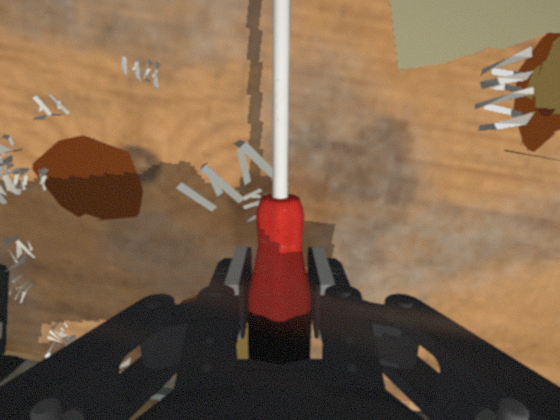

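Emit:
step_arm(increments=[{"delta_pos": [0,0,0.2],"roll": 0,"jaw": 10},{"delta_pos": [0,0,0.15],"roll": 0,"jaw": 10},{"delta_pos": [0,0,0.1],"roll": 0,"jaw": 10},{"delta_pos": [0,0,0.03],"roll": 0,"jaw": 10},{"delta_pos": [0,0,0],"roll": 0,"jaw": 10}])

```text
time: 14.4
tcp_pos: [0.442, 0.0996, 0.0253]
tcp_rot: [0.0, 0.997, 0.076, -0.0]
wrist_force: [0.8, 0.4, -1.1]
finger_gap: 0.299
```

Emit:
step_arm(increments=[{"delta_pos": [0,0,0.015],"roll": 0,"jaw": 10},{"delta_pos": [0,0,0.015],"roll": 0,"jaw": 10},{"delta_pos": [0,0,0.01],"roll": 0,"jaw": 10},{"delta_pos": [0,0,0],"roll": 0,"jaw": 10}])

```text
time: 14.9
tcp_pos: [0.4421, 0.0996, 0.023]
tcp_rot: [-0.0, 0.997, 0.076, 0.0]
wrist_force: [-0.8, -0.2, -1.1]
finger_gap: 0.3
```

Emit:
step_arm(increments=[{"delta_pos": [0,0,0.015],"roll": 0,"jaw": 10},{"delta_pos": [0,0,0],"roll": 0,"jaw": 10}])

```text
time: 15.15
tcp_pos: [0.4421, 0.0996, 0.0229]
tcp_rot: [-0.0, 0.997, 0.076, 0.0]
wrist_force: [-3.1, -0.9, 16.4]
finger_gap: 0.299
```

Contact is 16 N up, so the screwdriver is on the bench. I'll open slowly.

Emit:
step_arm(increments=[{"delta_pos": [0,0,-0.01],"roll": 0,"jaw": 30},{"delta_pos": [0,0,0],"roll": 0,"jaw": 36},{"delta_pos": [0,0,0],"roll": 0,"jaw": 45},{"delta_pos": [0,0,0],"roll": 0,"jaw": 60},{"delta_pos": [0,0,0],"roll": 0,"jaw": 60}])

```text
time: 15.78
tcp_pos: [0.442, 0.0996, 0.0226]
tcp_rot: [0.0, 0.997, 0.076, -0.0]
wrist_force: [-0.8, -0.5, -0.6]
finger_gap: 0.7
```

Emit:
step_arm(increments=[{"delta_pos": [0,0,-0.3],"roll": 0,"jaw": 60},{"delta_pos": [0,0,-0.6],"roll": 0,"jaw": 60},{"delta_pos": [0,0,-0.8],"roll": 0,"jaw": 60},{"delta_pos": [0,0,-0.8],"roll": 0,"jaw": 60},{"delta_pos": [-0.5,0,-0.6],"roll": 0,"jaw": 60}])

```text
time: 16.4
tcp_pos: [0.4141, 0.0954, 0.211]
tcp_rot: [-0.0, 0.997, 0.076, 0.002]
wrist_force: [0.2, -0.3, -0.2]
finger_gap: 0.702
```

Emit:
step_arm(increments=[{"delta_pos": [0,0,0],"roll": 0,"jaw": 60},{"delta_pos": [0,0,0],"roll": 0,"jaw": 60}])

```text
time: 16.65
tcp_pos: [0.4126, 0.0951, 0.2083]
tcp_rot: [-0.0, 0.997, 0.076, 0.0]
wrist_force: [0.1, 0.0, 0.5]
finger_gap: 0.7
```

```bash
python3 -c "
from h import *
s,R=st(); snap('wrist','w12'); snap('scene','s12'); print(r.look_for('wrench','scene')[:1]); print(r.look_for('tape_measure','scene')[:1])
b=cv2.imread('pics/s12.png')[110:290,230:400]
b=cv2.resize(b,None,fx=3.3,fy=3.3,interpolation=cv2.INTER_CUBIC)
cv2.imwrite('pics/s12z.png',b)
"
```

```text
t 16.65 tcp [0.4126 0.0951 0.2083] xyaw 0.1529 z [ 0.  0. -1.] gap 59.8 F [0.08 0.02 0.52] M [ 0.   -0.06  0.01] q [ 0.22  0.09  2.09 -0.    0.96  1.64]
[{'xyz': [0.4716, -0.2478, 0.0053], 'confidence': 0.48}]
[{'xyz': [0.63, -0.0883, 0.0425], 'confidence': 0.7}]
```

View pics/s12z.png

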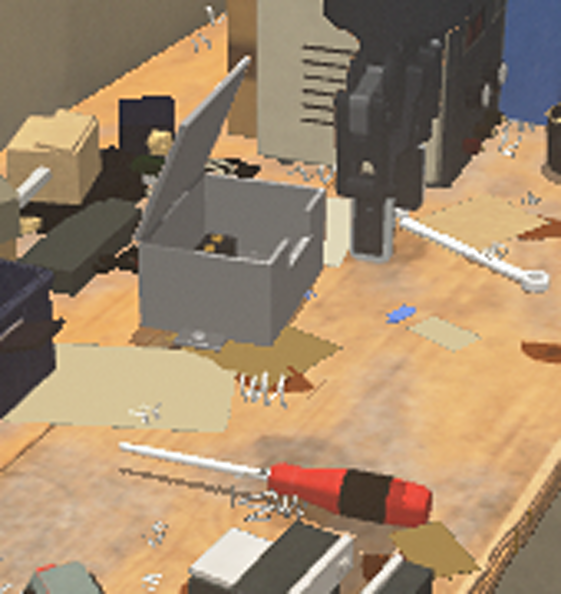

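View pics/w12.png

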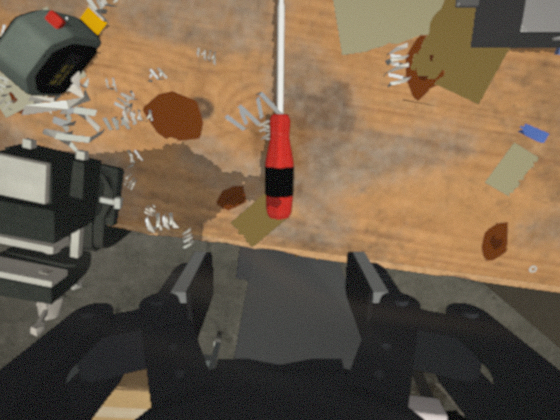

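The screwdriver lies flat on the bench (scene view, handle and shaft both down). The cover stands open, the gripper is clear, and the wrench and tape measure look undisturbed. I'm handing in the job.

```bash
python3 -c "
from station import r
print(r.job_done())"
```

```text
the job is handed in; nothing more can be done
None
```

The job is handed in, at about 17 s of the 48 s allowed. I gripped the screwdriver by its handle, slid the blade into the slot and levered the cover up. I then withdrew the blade, lowered the screwdriver until it touched the bench at about 16 N, and released it.

**What the last checks showed:**
- **Cover:** it stands open at roughly 65–70°, judged by eye from the scene picture; I had no reading of the hinge angle.
- **Screwdriver:** it lies flat on the bench, clear of the box.
- **Gripper:** it is raised and touching nothing. The pictures I took showed the gripper clear of the cover throughout.
- **Bystanders:** the wrench and tape measure look untouched in the pictures.

**What disagreed:**
- **Tape measure:** the detector's last report put it at the box (confidence 0.7). I took that as a mis-identification, since the wrist picture shows the tape measure standing on the bench to the left of the tools, as before.
- **Wrench:** the detector's last position was about 13 mm from its first. I put that down to the arm partly hiding it and low confidence (0.48). That is still under the 30 mm limit.

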